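# Close up the aired film cabinet

### The job

The small steel film cabinet on the bench has finished airing. Close it up: push its door fully shut until it clicks home on its catch, and slide the vent shutter on its roof fully shut. Leave the film tins, the binder and the tape stand where they are.

Things in the scene. Friction and masses are not known exactly. Their poses are not given: they have to be found in the camera images.
- cabinet: Pale grey steel bench cabinet, fixed: 200 mm deep (local x), 240 wide (local y), 260 high. Origin: centre of its underside, on the bench; z up. Its open front faces local -x (at x = -100 mm). It stands at the robot's right, front turned to the robot's left: yaw -1.6 to -1.1 rad, so local +y points away from the robot. Door on the front, sliding vent on the roof.
- door (a joint): Door angle (rad): 0 = shut on the catch; grows as it opens, anticlockwise from above; stop at 1.4; starts 0.4 to 1.0. Slight friction, no closer. A sprung twin-roller catch resists from 0.068 rad (about 9 N at 190 mm from the hinge) to 0.027, where it snaps over, pulls the door to 0 and holds it; a door left short of that is pushed back and stays ajar.
- door_hinge (a point): Point on the door's vertical hinge axis, 256 mm above the bench, level with the door's top edge; the axis stands at the front edge nearest the robot (cabinet local x -100, y -120 mm). Its frame turns with the door: local y runs along the door from hinge to free edge, local -x points out of the outer face. The door pan lies 1 to 19 mm in front of the axis (local x).
- door_face (a point): Point on the flat outer face of the door, 190 mm from the hinge axis, 215 mm above the bench: a good place to push. Frame as door_hinge. The door: grey steel pan 18 mm thick, 236 wide, 12 to 256 mm above the bench. Its upright bar handle (10 mm round, 212 mm from the hinge, 70 to 170 mm above the bench) stands 30 mm off the face, below this point.
- vent (a joint): Position of the vent's slatted shutter (m): 0 = shut, at its end stop, its three 34 mm bars centred over three 26 mm slots; 0.030 = fully open. It opens towards cabinet local -y (towards the robot) and shuts towards local +y (away from the robot). Starts 0.018 to 0.030. Friction about 2.5 N; it stays where it is left.
- vent_knob (a point): Centre of the top of the shutter's upright round black knob, 20 mm across, 22 mm tall, its top 294 mm above the bench, 90 mm behind the carcass front. Moves with the shutter; axes as the cabinet's. Around it lie the flat steel shutter (top at 266 mm) and, 38 to 46 mm to either side along local x, guide rails 269 mm high.
- tin_a: Lower of two stacked round aluminium film tins (180 mm across, 28 mm high each), loose on the bench at the robot's left. Origin: centre of its underside.
- tin_b: Upper film tin, resting on tin_a. Origin: centre of its underside.
- binder: Blue lever-arch binder lying flat, 285 x 318 x 74 mm, loose, at the far left. Origin: centre of its underside.
- tape_stand: Black desk stand with a roll of brown parcel tape, 165 x 62 mm, 103 mm high, loose, beyond the door, left of the cabinet. Origin: centre of its underside.

How it is judged:
By the outcome, as a careful person would: the job done as asked, in the order asked, and still so for the second after the job is handed in, with the robot touching nothing.
It also fails if it takes over 53 s, if anything falls off the work surface, if the arm or the gripper's body presses on something with over 40 N, if the wrist force passes 120 N, or if a joint passes its speed limit or range.

### The arm

A 6-joint arm with a two-finger parallel gripper is mounted at the origin on the work surface. World frame = base frame: x ahead of the robot, y to its left, z up, the work surface at z = 0. Lengths are in m, angles in rad, forces in N, time in s.
With the tool pointing down it reaches from about 0.375 to 0.9 m from the base axis. Payload 3.1 kg.
Tool frame: the origin (TCP) lies at the very end of the fingers, on their centre line; the grasp point (between the pads) lies 19 mm behind it; z points along the fingers, y is the direction in which the jaws open and shut (so a half turn about z gives the same grasp; the last joint's range is limited). The gripper opens to 85 mm and grips with 20 to 120 N. Pads are 22 mm wide; open, the fingers measure 114 mm over their backs; the gripper's body (76 mm by 85 mm) begins 54 mm behind the grasp point. The pads swing forward as they close: fully open they stand 13 mm farther back than shut.
Start: joints at [-1.52, 0.527, 1.433, -0, 1.181, -0.178], TCP at [0.142, -0.609, 0.231] pointing down, gripper open.
Joint ranges: [-3.08, 3.08], [-0.75, 2.2], [0.22, 2.44], [-1.43, 4.57], [0, 2.65], [-2.85, 2.85]. Speed limits (rad/s): [2.79, 2.79, 3.14, 3.14, 3.14, 3.14].

### API

Orientations are given as a unit quaternion [x, y, z, w].
In Python, from station import manip gives the robot as it stands.
- The arm moves only by the tool send_rows, never from a script. Its argument "motion" is a list of rows, each an object with "gripper": the finger opening in mm, from 0 to 85.4; "travel": the shift along the tool's x, y, z in mm, a list of three; "rotation": the turn, a rotation vector about the tool's x, y, z in degrees, a list of three. In form: [{"gripper": gripper, "travel": [x, y, z], "rotation": [ax, ay, az]}, ...]. A call has 1 to 12 rows; each row shifts and turns the commanded pose from where the row before left it, along the tool's axes as they then stand; what a row does not reach is not made up. A row lasts 1/12 s, in which the tool goes at most 41.7 mm and 7.16 degrees, less where a joint would pass 70% of its speed; a pose out of reach is approached as far as the arm can. A call is refused whole if a number of a shift passes 41.7 or a number of a turn 7.16, either way. A call with a gripper value outside its range is refused whole. The fingers move at their own pace and stop on an object; "newtons" is the grip in N (left out, the last holds). Time passes only in rows, so rows that do not move let the fingers close. It gives the time, the measured TCP pose, the force and the opening at its end, in the units of the state.
- manip.sense(): the state, without advancing time (a new reading comes with each control period).
- manip.snapshot(name): name is "side" or "top"; returns the picture (480x640x3 uint8, red, green, blue); there is no depth.
- manip.calibration(name): a dict with "fx", "fy", "cx", "cy" (pixels), "k1" (the pictures are not rectified: a ray, as slopes to the right and down, at radius r is drawn at 1 + k1 r^2 times it, then the intrinsics apply), "cam_to_world" (4x4, takes a point from camera to world coordinates). Camera axes: x right, y down, z forward; pixel columns grow to the right and rows downward; lengths in m; the calibration is good to about 2 mm. A picture is of the moment at which its call begins. calibration takes no time and is no camera call.
- manip.sign_off(): hands the job in, once; it reports no verdict.
The state is a dict: "t": time; "q": joint angles; "qd": joint speeds; "tau": joint torques, N m; "tcp_pos": TCP position; "tool_rot": TCP orientation; "force": force on the tool from outside, world axes, zero at the start; "ft_torque": the same for the moment, N m; "finger_gap": opening from 0.0 (shut) to 1.0 (fully open).
Only numpy, scipy, OpenCV 4.12 (cv2) and the standard library are available. Lean on these libraries where they do the work, as an engineer would, in place of code of your own. Each camera call takes 0.05 s, during which the arm holds its last target. There are 200 camera calls.

## Working session

There is one attempt and no reset: what is moved stays moved. The work goes in short steps, Python scripts to look and compute and a tool call to move; the robot and the scene stay as the last step left them, time stands still between calls to the robot, and variables do not carry over. Pictures are saved under pics/ and viewed, about 8 in all and at most 12, crops included, and the job is handed in when it is done.

Besides the shell and the picture viewer there is one more tool, called after "Request:" as a command line: name --argument value ..., lists and objects as JSON in quotes. send_rows: Moves the arm, as the interface text tells. Its arguments: {"type":"object","properties":{"motion":{"type":"array","items":{"type":"object","properties":{"gripper":{"type":"number"},"travel":{"type":"array","items":{"type":"number"}},"rotation":{"type":"array","items":{"type":"number"}}}}},"newtons":{"type":"number"}},"required":["motion"]}

```bash
ls; mkdir -p pics; python3 - <<'E'
from station import manip
import cv2,numpy as np
np.set_printoptions(precision=4,suppress=True)
for n in("side","top"):
    cv2.imwrite(f"pics/{n}0.png",manip.snapshot(n)[:,:,::-1]); c=manip.calibration(n); print(n,{k:c[k] for k in c if k!="cam_to_world"}); print(np.array(c["cam_to_world"]))
s=manip.sense(); print(s)
E
```

```text
pics
side {'fx': 486.8314109764275, 'fy': 486.8314109764275, 'cx': 313.3722155176673, 'cy': 232.0127292228688, 'k1': -0.11513259307443983}
[[ 0.9754  0.103  -0.1951  0.8114]
 [ 0.2194 -0.5471  0.8078 -0.8922]
 [-0.0235 -0.8307 -0.5562  0.8143]
 [ 0.      0.      0.      1.    ]]
top {'fx': 497.79857579562366, 'fy': 497.79857579562366, 'cx': 328.3735294849625, 'cy': 237.9765187033032, 'k1': -0.07624575249730726}
[[ 0.0133 -0.9923  0.1235  0.4497]
 [-0.9999 -0.0142 -0.0067  0.0419]
 [ 0.0084 -0.1234 -0.9923  1.2342]
 [ 0.      0.      0.      1.    ]]
{'t': 0.1, 'q': array([-1.5195,  0.5284,  1.4338, -0.    ,  1.1814, -0.1785]), 'qd': array([-0.0001, -0.0011, -0.002 ,  0.0017, -0.0006, -0.0014]), 'tau': array([ -0.0002, -44.3306, -17.8587,  -0.0001,   0.0039,  -0.    ]), 'tcp_pos': array([ 0.1423, -0.6079,  0.2304]), 'tool_rot': array([ 0.9934,  0.1146,  0.0001, -0.001 ]), 'force': array([-0.3401, -0.0138, -0.3046]), 'ft_torque': array([ 0.0171, -0.0119,  0.0101]), 'finger_gap': 1.0006694254097375}
```

View pics/side0.png

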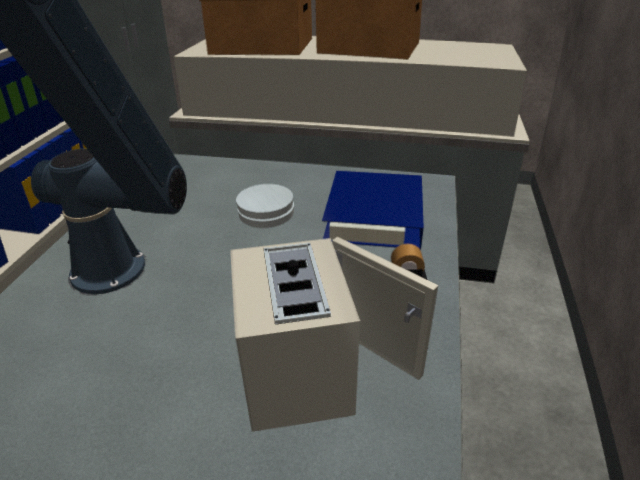

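View pics/top0.png

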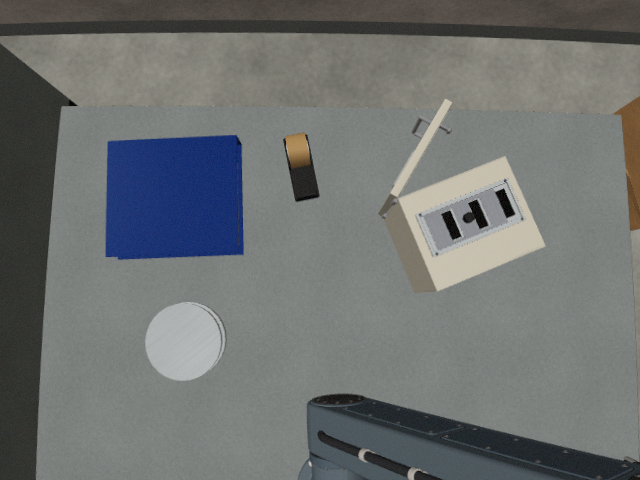

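The side view shows the robot at left, with the cabinet at about (295,330). Its door opens on the right, with the hinge at about (335,240) and the free edge at about (435,290). The top view shows the roof corners at about (388,198), (507,157), (545,245) and (435,292), the knob at about (468,217), and the door running from (390,210) to (447,100). The front seems to face away from the robot, which doesn't match the stated yaw, so I'll measure it.

```bash
cat > h.py <<'E'
import numpy as np,cv2
from station import manip
np.set_printoptions(precision=4,suppress=True)
def cam(n):
    c=manip.calibration(n); return c,np.array([[c["fx"],0,c["cx"]],[0,c["fy"],c["cy"]],[0,0,1]]),np.array([c["k1"],0,0,0]),np.array(c["cam_to_world"])
def ray(n,uv):
    c,K,D,T=cam(n); p=cv2.undistortPoints(np.array([[uv]],float),K,D)[0,0]
    return T[:3,3],T[:3,:3]@np.array([p[0],p[1],1])
def onz(n,uv,z):
    o,d=ray(n,uv); return o+d*(z-o[2])/d[2]
def proj(n,P):
    c,K,D,T=cam(n); W=np.linalg.inv(T); return cv2.projectPoints(np.atleast_2d(np.array(P,float)),cv2.Rodrigues(W[:3,:3])[0],W[:3,3],K,D)[0][:,0]
E
python3 - <<'E'
from h import *
t=cv2.imread("pics/top0.png"); s=cv2.imread("pics/side0.png")
print("base",proj("top",[0,0,0]),proj("side",[0,0,0]))
for n,pts in {"top":[(388,198),(507,157),(545,245),(435,292)],"side":[(330,240),(357,320),(240,335),(232,250)]}.items():
    print(n); P=np.array([onz(n,p,.26) for p in pts]); print(P); print(np.linalg.norm(P-np.roll(P,-1,0),axis=1))
print("knob",onz("top",(469,216),.294),onz("side",(292,264),.294))
print("door",onz("top",(447,100),.256),onz("side",(437,288),.256))
cv2.imwrite("pics/tc.png",cv2.resize(t[80:310,370:560],None,fx=2.6,fy=2.6,interpolation=2))
cv2.imwrite("pics/sc.png",cv2.resize(s[220:390,220:450],None,fx=3.4,fy=3.4,interpolation=2))
E
```

```text
base [[339.0654 487.883 ]] [[107.3212 269.4513]]
top
[[ 0.6531 -0.0826  0.26  ]
 [ 0.743  -0.3276  0.26  ]
 [ 0.5629 -0.3993  0.26  ]
 [ 0.4673 -0.1748  0.26  ]]
[0.2609 0.1938 0.244  0.2074]
side
[[ 0.6559 -0.1089  0.26  ]
 [ 0.7422 -0.323   0.26  ]
 [ 0.5674 -0.3925  0.26  ]
 [ 0.4741 -0.1785  0.26  ]]
[0.2308 0.1881 0.2335 0.1947]
knob [ 0.6133 -0.2353  0.294 ] [ 0.6142 -0.2418  0.294 ]
door [ 0.8638 -0.2073  0.256 ] [ 0.8681 -0.2136  0.256 ]
```

View pics/tc.png

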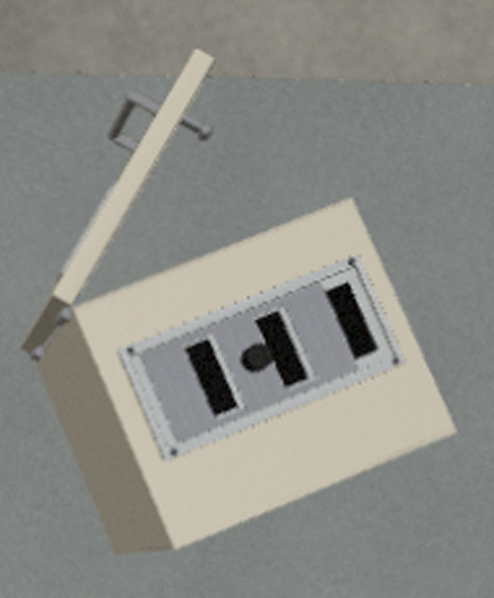

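View pics/sc.png

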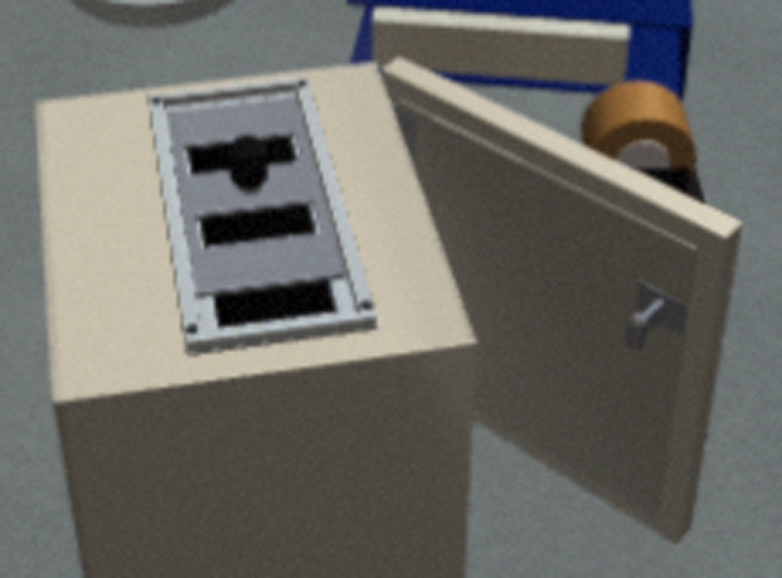

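```bash
cat >> h.py <<'E'
def tri(a,b):
    (o1,d1),(o2,d2)=ray("top",a),ray("side",b); k=np.linalg.lstsq(np.c_[d1,-d2],o2-o1,rcond=None)[0]
    p,q=o1+k[0]*d1,o2+k[1]*d2; return (p+q)/2,np.linalg.norm(p-q)
E
python3 - <<'E'
from h import *
from scipy.optimize import least_squares
T=lambda x,y:(370+x/2.6,80+y/2.6)
S=lambda x,y:(220+x/3.4,220+y/3.4)
tp=[T(72,305),T(352,198),T(456,432),T(176,549)]; sp=[S(378,64),S(474,344),S(55,402),S(38,100)]
L=np.array([[-.1,-.12],[-.1,.12],[.1,.12],[.1,-.12]])
for a,b in zip(tp,sp): print(*tri(a,b))
M=np.array([(onz("top",a,.26)[:2]+onz("side",b,.26)[:2])/2 for a,b in zip(tp,sp)])
R=lambda a:np.array([[np.cos(a),-np.sin(a)],[np.sin(a),np.cos(a)]])
r=least_squares(lambda v:(L@R(v[2]).T+v[:2]-M).ravel(),[.6,-.24,-2.8])
c,yaw=r.x[:2],r.x[2]; print("cab",r.x,"res mm",r.fun*1e3)
k,e=tri(T(256,356),S(248,150)); print("knob",k,e,"local",R(yaw).T@(k[:2]-c))
for z in (.256,): 
  f=onz("top",T(194,49),z)[:2]; 
h=c+R(yaw)@[-.1,-.12]; d=f-h; print("hinge",h,"free",f,"len",np.linalg.norm(d),"angle",np.arctan2(d[1],d[0])-(yaw+np.pi/2))
f2=onz("side",S(740,230),.256)[:2];d=f2-h;print("inner free side",f2,np.linalg.norm(d),np.arctan2(d[1],d[0])-(yaw+np.pi/2))
E
```

```text
[ 0.6561 -0.1021  0.258 ] 0.0018035888984643293
[ 0.7457 -0.3244  0.2592] 0.0014710682121432143
[ 0.562  -0.3999  0.2589] 0.002828363459053535
[ 0.4707 -0.1791  0.2613] 0.003762686396620629
cab [ 0.6086 -0.2516 -2.7534] res mm [-0.421   0.5447  1.0218 -0.2621 -0.7928 -0.3729  0.192   0.0904]
knob [ 0.6132 -0.2355  0.2887] 0.0015962168117207957 local [-0.0104 -0.0132]
hinge [ 0.6557 -0.1027] free [ 0.8662 -0.2023] len 0.23285390997429875 angle 0.7405791536402002
inner free side [ 0.8692 -0.2124] 0.24001212434684144 0.7078426677709505
```

The two views agree. The cabinet is at (0.609, -0.252) with yaw -2.753, so the front faces away from the robot and the brief's yaw range is wrong. The knob's local x of -10 mm is as stated, and the door is open about 0.68 rad. I'll line the tool axes up with the cabinet and pass over the roof, with the fingers shut.

Request:
send_rows --motion '[{"gripper": 0, "travel": [0, 0, -35], "rotation": [0, 0, -4.5]}, {"gripper": 0, "travel": [0, 0, -35], "rotation": [0, 0, -4.5]}, {"gripper": 0, "travel": [0, 0, -35], "rotation": [0, 0, 0]}, {"gripper": 0, "travel": [0, 0, -35], "rotation": [0, 0, 0]}, {"gripper": 0, "travel": [32, -7, 0], "rotation": [0, 0, 0]}, {"gripper": 0, "travel": [32, -7, 0], "rotation": [0, 0, 0]}, {"gripper": 0, "travel": [32, -7, 0], "rotation": [0, 0, 0]}, {"gripper": 0, "travel": [32, -7, 0], "rotation": [0, 0, 0]}, {"gripper": 0, "travel": [32, -7, 0], "rotation": [0, 0, 0]}, {"gripper": 0, "travel": [32, -7, 0], "rotation": [0, 0, 0]}, {"gripper": 0, "travel": [32, -7, 0], "rotation": [0, 0, 0]}, {"gripper": 0, "travel": [32, -7, 0], "rotation": [0, 0, 0]}]'

```text
t: 1.1
tcp_pos: [0.3593, -0.4587, 0.3709]
tool_rot: [0.981, 0.192, -0.0, -0.0]
force: [0.2, -0.8, -0.2]
finger_gap: -0.0
```

Request:
send_rows --motion '[{"gripper": 0, "travel": [32, -7, 0], "rotation": [0, 0, 0]}, {"gripper": 0, "travel": [32, -7, 0], "rotation": [0, 0, 0]}, {"gripper": 0, "travel": [32, -7, 0], "rotation": [0, 0, 0]}, {"gripper": 0, "travel": [32, -7, 0], "rotation": [0, 0, 0]}, {"gripper": 0, "travel": [32, -7, 0], "rotation": [0, 0, 0]}, {"gripper": 0, "travel": [32, -7, 0], "rotation": [0, 0, 0]}, {"gripper": 0, "travel": [32, -7, 0], "rotation": [0, 0, 0]}, {"gripper": 0, "travel": [32, -7, 0], "rotation": [0, 0, 0]}, {"gripper": 0, "travel": [32, -7, 0], "rotation": [0, 0, 0]}, {"gripper": 0, "travel": [32, -7, 0], "rotation": [0, 0, 0]}, {"gripper": 0, "travel": [32, -7, 0], "rotation": [0, 0, 0]}, {"gripper": 0, "travel": [0, 0, 0], "rotation": [0, 0, 0]}]'

```text
t: 2.1
tcp_pos: [0.6593, -0.2513, 0.3697]
tool_rot: [0.981, 0.195, 0.001, -0.001]
force: [-0.1, 0.7, -0.4]
finger_gap: -0.001
```

```bash
cat >> h.py <<'E'
H=np.array([.6557,-.1027]); YAW=-2.7534
def loc():
    s=manip.sense(); d=s["tcp_pos"][:2]-H; n=-np.array([np.cos(YAW),np.sin(YAW)]); u=np.array([-np.sin(YAW),np.cos(YAW)])
    from scipy.spatial.transform import Rotation as Ro
    m=Ro.from_quat(s["tool_rot"]).as_matrix(); f=s["force"]
    print("t",s["t"],"p,q,z mm",np.r_[d@n,d@u,s["tcp_pos"][2]]*1e3,"toolx deg off",np.degrees(np.arctan2(m[1,0],m[0,0])-np.arctan2(n[1],n[0])),"tilt",m[2,2],"F p,q,z",f[:2]@n,f[:2]@u,f[2],"q",s["q"],s["finger_gap"])
E
python3 -c "from h import *; loc()"
```

```text
t 2.1 p,q,z mm [-52.9021 138.8709 369.7139] toolx deg off 0.2711415408272341 tilt -0.9999939678441013 F p,q,z 0.15628459823893007 -0.6879996420389478 -0.4183837328245988 q [-0.5236  0.5436  1.0194  0.0035  1.579   0.6543] -0.0007308967929397412
```

Request:
send_rows --motion '[{"gripper": 0, "travel": [32, -6, 0], "rotation": [0, 0, 0]}, {"gripper": 0, "travel": [32, -6, 0], "rotation": [0, 0, 0]}, {"gripper": 0, "travel": [32, -6, 0], "rotation": [0, 0, 0]}, {"gripper": 0, "travel": [32, -6, 0], "rotation": [0, 0, 0]}, {"gripper": 0, "travel": [32, -6, 0], "rotation": [0, 0, 0]}, {"gripper": 0, "travel": [32, -6, 0], "rotation": [0, 0, 0]}, {"gripper": 0, "travel": [32, -6, 0], "rotation": [0, 0, 0]}, {"gripper": 0, "travel": [0, 0, 25], "rotation": [0, 0, 0]}, {"gripper": 0, "travel": [0, 0, 25], "rotation": [0, 0, 0]}, {"gripper": 0, "travel": [0, 0, 0], "rotation": [0, 0, 0]}]'

```text
t: 2.93
tcp_pos: [0.8445, -0.1316, 0.312]
tool_rot: [0.981, 0.193, -0.007, -0.003]
force: [-0.4, 0.4, -1.9]
finger_gap: 0.004
```

```bash
python3 -c "
from h import *
loc()
t=manip.snapshot('top');s=manip.snapshot('side')
a=cv2.resize(t[60:300,330:570],(400,400)); b=cv2.resize(s[140:400,200:460],(400,400))
cv2.imwrite('pics/b1.png',np.hstack([a,b])[:,:,::-1])"
```

```text
t 2.9333 p,q,z mm [163.8139  98.1752 312.0228] toolx deg off -0.03215543951966339 tilt -0.9998923101508858 F p,q,z -0.24055238316644859 -0.5824887638315753 -1.8570494034328824 q [-0.2847  0.8627  0.5424 -0.0003  1.7511  0.8985] 0.004323617168554935
```

View pics/b1.png

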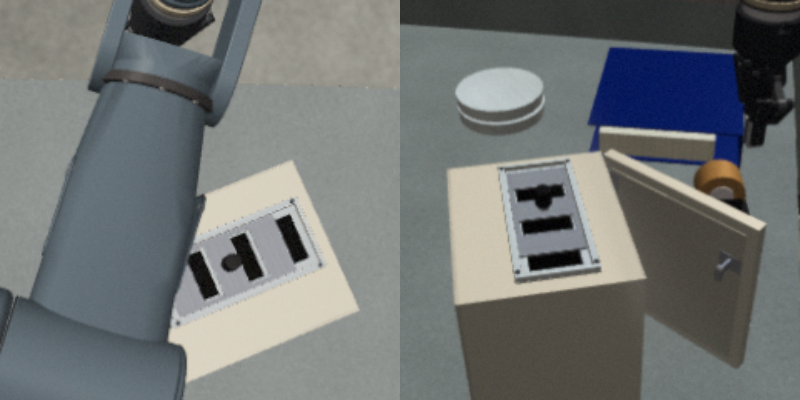

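The combined picture shows the fingertip at about (755,140), above the outer side of the door and clear of it. Descend to z 215.

Request:
send_rows --motion '[{"gripper": 0, "travel": [0, 0, 24], "rotation": [0, 0, 0]}, {"gripper": 0, "travel": [0, 0, 24], "rotation": [0, 0, 0]}, {"gripper": 0, "travel": [0, 0, 24], "rotation": [0, 0, 0]}, {"gripper": 0, "travel": [0, 0, 24], "rotation": [0, 0, 0]}, {"gripper": 0, "travel": [0, 0, 0], "rotation": [0, 0, 0]}, {"gripper": 0, "travel": [0, 0, 0], "rotation": [0, 0, 0]}]'

```text
t: 3.53
tcp_pos: [0.8465, -0.1333, 0.2258]
tool_rot: [0.981, 0.192, -0.0, -0.0]
force: [0.5, -0.5, 0.7]
finger_gap: 0.001
```

```bash
python3 -c "
from h import *
loc()"
```

```text
t 3.5333 p,q,z mm [165.0058 100.5606 225.8287] toolx deg off -0.12594681541119704 tilt -0.9999995954782177 F p,q,z 0.2924223361690427 0.622854178164663 0.6643417762042475 q [-0.2861  0.8972  0.6847 -0.0001  1.5605  0.8987] 0.0005739527135256574
```

Request:
send_rows --motion '[{"gripper": 0, "travel": [-8, 8, 4], "rotation": [0, 0, 0]}, {"gripper": 0, "travel": [-8, 8, 4], "rotation": [0, 0, 0]}, {"gripper": 0, "travel": [-8, 8, 0], "rotation": [0, 0, 0]}, {"gripper": 0, "travel": [-8, 8, 0], "rotation": [0, 0, 0]}, {"gripper": 0, "travel": [-7, 6, 0], "rotation": [0, 0, 0]}, {"gripper": 0, "travel": [-7, 6, 0], "rotation": [0, 0, 0]}, {"gripper": 0, "travel": [-7, 6, 0], "rotation": [0, 0, 0]}, {"gripper": 0, "travel": [-7, 6, 0], "rotation": [0, 0, 0]}, {"gripper": 0, "travel": [-8, 4, 0], "rotation": [0, 0, 0]}, {"gripper": 0, "travel": [-8, 4, 0], "rotation": [0, 0, 0]}, {"gripper": 0, "travel": [-8, 4, 0], "rotation": [0, 0, 0]}, {"gripper": 0, "travel": [-8, 4, 0], "rotation": [0, 0, 0]}]'

```text
t: 4.53
tcp_pos: [0.7881, -0.2342, 0.2173]
tool_rot: [0.981, 0.192, -0.0, -0.0]
force: [-0.3, 1.2, 0.8]
finger_gap: 0.003
```

```bash
python3 -c "
from h import *
loc()
s=manip.snapshot('side')
cv2.imwrite('pics/b2.png',cv2.resize(s[150:400,210:460],(500,500))[:,:,::-1])"
```

```text
t 4.5333 p,q,z mm [ 72.725  171.8486 217.3203] toolx deg off -0.06510692408351126 tilt -0.999999708195229 F p,q,z 0.16891769479181765 -1.22584670692825 0.7809080069677821 q [-0.4244  0.8376  0.8361  0.0003  1.4687  0.7593] 0.0027460433866582823
```

View pics/b2.png

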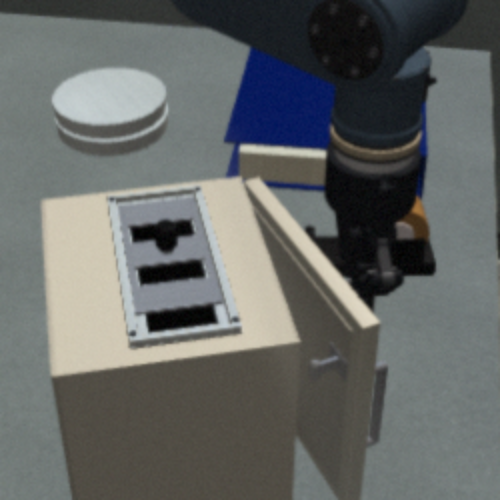

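The fingers are pushing on the outer face, the door edge is at about (370,325), and the door is about 0.3 rad open and closing cleanly. Continue, more slowly.

Request:
send_rows --motion '[{"gripper": 0, "travel": [-5, 3, 0], "rotation": [0, 0, 0]}, {"gripper": 0, "travel": [-5, 3, 0], "rotation": [0, 0, 0]}, {"gripper": 0, "travel": [-5, 3, 0], "rotation": [0, 0, 0]}, {"gripper": 0, "travel": [-5, 3, 0], "rotation": [0, 0, 0]}, {"gripper": 0, "travel": [-4, 1, 0], "rotation": [0, 0, 0]}, {"gripper": 0, "travel": [-3, 0, 0], "rotation": [0, 0, 0]}, {"gripper": 0, "travel": [-3, 0, 0], "rotation": [0, 0, 0]}, {"gripper": 0, "travel": [-2, 0, 0], "rotation": [0, 0, 0]}, {"gripper": 0, "travel": [-2, 0, 0], "rotation": [0, 0, 0]}, {"gripper": 0, "travel": [0, 0, 0], "rotation": [0, 0, 0]}]'

```text
t: 5.42
tcp_pos: [0.7642, -0.2588, 0.2175]
tool_rot: [0.981, 0.193, 0.003, 0.001]
force: [5.6, 0.1, -0.8]
finger_gap: 0.005
```

```bash
python3 -c "
from h import *
loc()"
```

```text
t 5.4167 p,q,z mm [ 41.322  185.5486 217.451 ] toolx deg off -0.03894781375926957 tilt -0.9999851590015252 F p,q,z 5.180221162483469 2.0126090673477792 -0.848782895186311 q [-0.4652  0.8079  0.8995  0.0017  1.429   0.7179] 0.005226923780196039
```

Request:
send_rows --motion '[{"gripper": 0, "travel": [-2, 0, 0], "rotation": [0, 0, 0]}, {"gripper": 0, "travel": [-2, 0, 0], "rotation": [0, 0, 0]}, {"gripper": 0, "travel": [-2, 0, 0], "rotation": [0, 0, 0]}, {"gripper": 0, "travel": [0, 0, 0], "rotation": [0, 0, 0]}]'

```text
t: 5.75
tcp_pos: [0.7567, -0.261, 0.2173]
tool_rot: [0.981, 0.192, -0.0, 0.0]
force: [0.2, -0.7, -0.2]
finger_gap: 0.002
```

Request:
send_rows --motion '[{"gripper": 0, "travel": [-2, 0, 0], "rotation": [0, 0, 0]}, {"gripper": 0, "travel": [-2, 0, 0], "rotation": [0, 0, 0]}, {"gripper": 0, "travel": [0, 0, 0], "rotation": [0, 0, 0]}]'

```text
t: 6.0
tcp_pos: [0.7534, -0.2619, 0.2173]
tool_rot: [0.981, 0.192, 0.001, -0.0]
force: [2.7, 1.5, -0.5]
finger_gap: -0.001
```

```bash
python3 -c "
from h import *
loc()"
```

```text
t 6.0 p,q,z mm [ 30.2273 184.3277 217.2998] toolx deg off -0.05874486631541427 tilt -0.9999980179394328 F p,q,z 3.0966052357534384 -0.3083500177680022 -0.5317321400208327 q [-0.4748  0.7948  0.928   0.0018  1.418   0.7086] -0.0007503628807180379
```

The force dropped as the catch snapped over, and contact came back at p≈30 mm, which is the shut position. One firm press to confirm, then back off and rise.

Request:
send_rows --motion '[{"gripper": 0, "travel": [-2, 0, 0], "rotation": [0, 0, 0]}, {"gripper": 0, "travel": [0, 0, 0], "rotation": [0, 0, 0]}]'

```text
t: 6.17
tcp_pos: [0.7535, -0.2619, 0.2174]
tool_rot: [0.981, 0.193, 0.003, -0.0]
force: [8.2, 3.2, -3.5]
finger_gap: -0.002
```

Request:
send_rows --motion '[{"gripper": 0, "travel": [10, 0, 0], "rotation": [0, 0, 0]}, {"gripper": 0, "travel": [20, 0, 0], "rotation": [0, 0, 0]}, {"gripper": 0, "travel": [20, 0, 0], "rotation": [0, 0, 0]}, {"gripper": 0, "travel": [0, 0, -30], "rotation": [0, 0, 0]}, {"gripper": 0, "travel": [0, 0, -30], "rotation": [0, 0, 0]}, {"gripper": 0, "travel": [0, 0, -30], "rotation": [0, 0, 0]}, {"gripper": 0, "travel": [0, -30, -30], "rotation": [0, 0, 0]}, {"gripper": 0, "travel": [-10, -30, 0], "rotation": [0, 0, 0]}, {"gripper": 0, "travel": [-10, -30, 0], "rotation": [0, 0, 0]}, {"gripper": 0, "travel": [-20, -25, 0], "rotation": [0, 0, 0]}, {"gripper": 0, "travel": [0, 0, 0], "rotation": [0, 0, 0]}]'

```text
t: 7.08
tcp_pos: [0.7094, -0.1485, 0.3354]
tool_rot: [0.981, 0.194, -0.006, -0.003]
force: [0.1, 0.2, 0.4]
finger_gap: -0.001
```

```bash
python3 -c "
from h import *
loc()
s=manip.snapshot('side')
cv2.imwrite('pics/b3.png',cv2.resize(s[170:420,200:450],(700,600),interpolation=2)[:,:,::-1][:, :])"
```

```text
t 7.0833 p,q,z mm [ 32.3457  62.7234 335.4205] toolx deg off 0.08726566807698388 tilt -0.9999069853409122 F p,q,z 0.21975648977332707 -0.15873075655054117 0.4288032674987756 q [-0.3599  0.6012  1.0028 -0.0006  1.5513  0.8212] -0.0008271527101202262
```

View pics/b3.png

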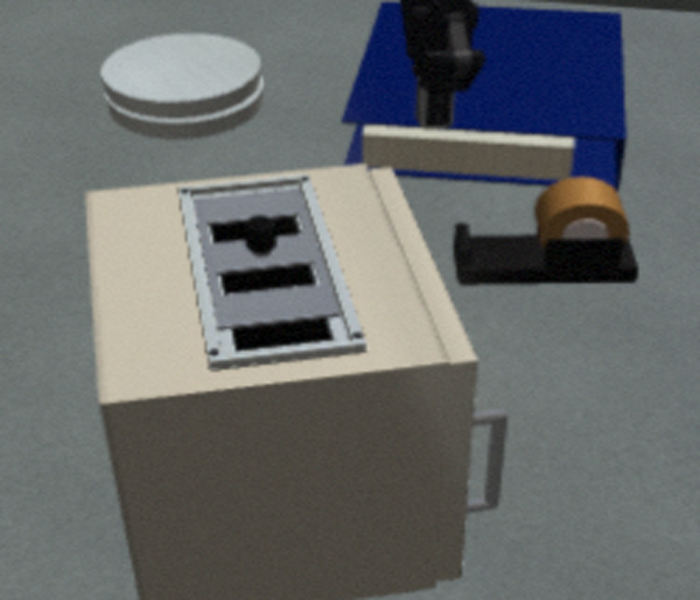

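The door is shut flush, with its seam running from about (370,170) to (450,360). The tape stand, tins and binder look undisturbed. Next, come down on the hinge side of the knob.

Request:
send_rows --motion '[{"gripper": 0, "travel": [-25, -1, 0], "rotation": [0, 0, 0]}, {"gripper": 0, "travel": [-25, -1, 0], "rotation": [0, 0, 0]}, {"gripper": 0, "travel": [-25, -1, 0], "rotation": [0, 0, 0]}, {"gripper": 0, "travel": [-25, -1, 0], "rotation": [0, 0, 0]}, {"gripper": 0, "travel": [-22, 0, 0], "rotation": [0, 0, 0]}, {"gripper": 0, "travel": [0, 0, 20], "rotation": [0, 0, 0]}, {"gripper": 0, "travel": [0, 0, 20], "rotation": [0, 0, 0]}, {"gripper": 0, "travel": [0, 0, 0], "rotation": [0, 0, 0]}, {"gripper": 0, "travel": [0, 0, 0], "rotation": [0, 0, 0]}]'

```text
t: 7.88
tcp_pos: [0.6025, -0.1967, 0.2961]
tool_rot: [0.981, 0.192, -0.001, -0.0]
force: [0.4, 0.9, -0.5]
finger_gap: 0.0
```

```bash
python3 -c "
from h import *
loc()
s=manip.snapshot('side')
cv2.imwrite('pics/b4.png',cv2.resize(s[180:340,210:390],(720,600),interpolation=2)[:,:,::-1])"
```

```text
t 7.8833 p,q,z mm [-84.8458  66.8765 296.0517] toolx deg off -0.12018856821025838 tilt -0.9999972481993883 F p,q,z 0.7620234826753742 -0.6945031965848424 -0.5361234334177539 q [-0.4913  0.4789  1.33   -0.0007  1.3349  0.6936] 0.00042953720719132667
```

View pics/b4.png

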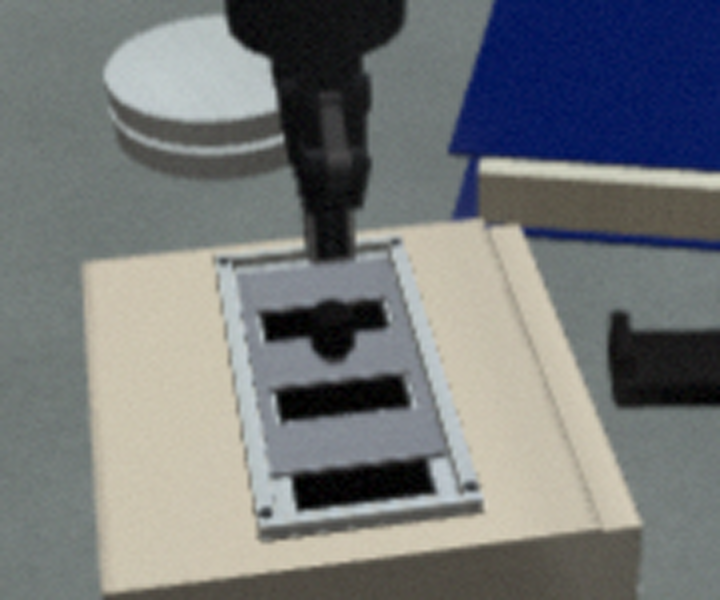

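The closed fingertip, at about (330,255), is in line with the knob at (333,330), with a clear gap on the hinge side. Lower it and push along tool +y.

Request:
send_rows --motion '[{"gripper": 0, "travel": [-5, 0, 9], "rotation": [0, 0, 0]}, {"gripper": 0, "travel": [0, 0, 8], "rotation": [0, 0, 0]}, {"gripper": 0, "travel": [0, 0, 0], "rotation": [0, 0, 0]}, {"gripper": 0, "travel": [0, 4, 0], "rotation": [0, 0, 0]}, {"gripper": 0, "travel": [0, 4, 0], "rotation": [0, 0, 0]}, {"gripper": 0, "travel": [0, 4, 0], "rotation": [0, 0, 0]}, {"gripper": 0, "travel": [0, 4, 0], "rotation": [0, 0, 0]}, {"gripper": 0, "travel": [0, 4, 0], "rotation": [0, 0, 0]}, {"gripper": 0, "travel": [0, 4, 0], "rotation": [0, 0, 0]}, {"gripper": 0, "travel": [0, 0, 0], "rotation": [0, 0, 0]}]'

```text
t: 8.77
tcp_pos: [0.6075, -0.2205, 0.28]
tool_rot: [0.981, 0.192, 0.0, -0.0]
force: [0.2, 0.4, 1.3]
finger_gap: -0.001
```

```bash
python3 -c "
from h import *
loc()"
```

```text
t 8.7667 p,q,z mm [-89.184   90.8149 279.9833] toolx deg off -0.10289064567439615 tilt -0.9999998284494582 F p,q,z 0.34962770607529153 -0.3060317470972702 1.3078701553826053 q [-0.521   0.5102  1.3196  0.0004  1.3113  0.6633] -0.0013105796993156979
```

Request:
send_rows --motion '[{"gripper": 0, "travel": [0, 3, 0], "rotation": [0, 0, 0]}, {"gripper": 0, "travel": [0, 2, 0], "rotation": [0, 0, 0]}, {"gripper": 0, "travel": [0, 2, 0], "rotation": [0, 0, 0]}, {"gripper": 0, "travel": [0, 0, 0], "rotation": [0, 0, 0]}]'

```text
t: 9.1
tcp_pos: [0.6101, -0.2267, 0.2799]
tool_rot: [0.981, 0.192, 0.0, 0.0]
force: [0.1, 1.7, 1.0]
finger_gap: -0.003
```

```bash
python3 -c "
from h import *
loc()"
```

```text
t 9.1 p,q,z mm [-89.1895  97.5082 279.8606] toolx deg off -0.07739960805899718 tilt -0.9999998873086532 F p,q,z 0.7782869932346296 -1.5717979157980875 1.0161281629509054 q [-0.5272  0.517   1.3076  0.0001  1.3165  0.6567] -0.003192821458108482
```

Request:
send_rows --motion '[{"gripper": 0, "travel": [0, 2, 0], "rotation": [0, 0, 0]}, {"gripper": 0, "travel": [0, 2, 0], "rotation": [0, 0, 0]}, {"gripper": 0, "travel": [0, 2, 0], "rotation": [0, 0, 0]}, {"gripper": 0, "travel": [0, 2, 0], "rotation": [0, 0, 0]}, {"gripper": 0, "travel": [0, 0, 0], "rotation": [0, 0, 0]}]'

```text
t: 9.52
tcp_pos: [0.6131, -0.2344, 0.2798]
tool_rot: [0.981, 0.192, 0.0, 0.0]
force: [-0.6, 2.3, 2.4]
finger_gap: 0.001
```

Request:
send_rows --motion '[{"gripper": 0, "travel": [0, 2, 0], "rotation": [0, 0, 0]}, {"gripper": 0, "travel": [0, 2, 0], "rotation": [0, 0, 0]}, {"gripper": 0, "travel": [0, 0, 0], "rotation": [0, 0, 0]}]'

```text
t: 9.77
tcp_pos: [0.6145, -0.2381, 0.2798]
tool_rot: [0.981, 0.192, 0.0, 0.0]
force: [0.4, 2.7, 0.6]
finger_gap: 0.003
```

```bash
python3 -c "
from h import *
loc()
s=manip.snapshot('side')
cv2.imwrite('pics/b5.png',cv2.resize(s[180:340,210:390],(720,600),interpolation=2)[:,:,::-1])"
```

```text
t 9.7667 p,q,z mm [-89.3368 109.7237 279.7643] toolx deg off -0.08888175174142066 tilt -0.9999998606834463 F p,q,z 1.3703322196279548 -2.3865747621279003 0.5881689342062234 q [-0.5388  0.5293  1.2853 -0.0001  1.3265  0.6454] 0.0032069344968086787
```

View pics/b5.png

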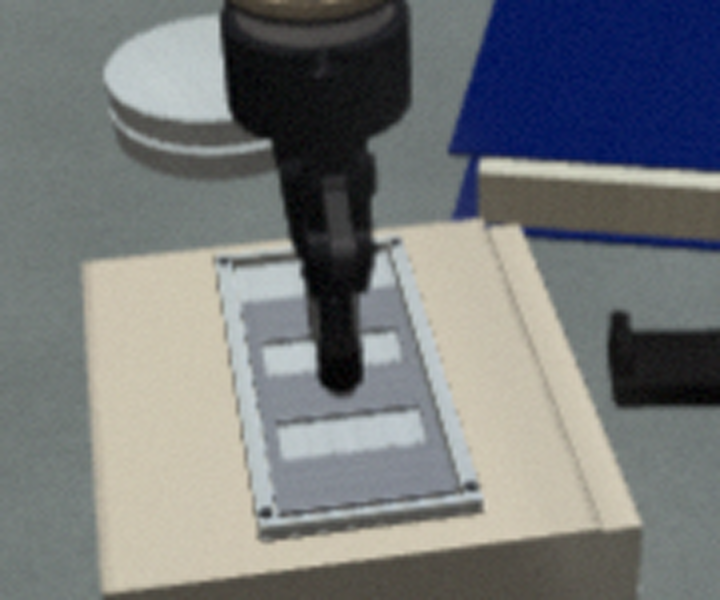

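The slots are covered: pale plate shows through the bar gaps at (330,350) and (350,435), and the shutter's end is close to the frame at (370,500). Push on to the end stop.

Request:
send_rows --motion '[{"gripper": 0, "travel": [0, 2, 0], "rotation": [0, 0, 0]}, {"gripper": 0, "travel": [0, 2, 0], "rotation": [0, 0, 0]}, {"gripper": 0, "travel": [0, 0, 0], "rotation": [0, 0, 0]}]'

```text
t: 10.07
tcp_pos: [0.6147, -0.2388, 0.2796]
tool_rot: [0.981, 0.192, -0.001, -0.003]
force: [-1.5, 7.9, 4.6]
finger_gap: 0.005
```

Request:
send_rows --motion '[{"gripper": 0, "travel": [0, 1, 0], "rotation": [0, 0, 0]}, {"gripper": 0, "travel": [0, 1, 0], "rotation": [0, 0, 0]}, {"gripper": 0, "travel": [0, 0, 0], "rotation": [0, 0, 0]}]'

```text
t: 10.32
tcp_pos: [0.6148, -0.2389, 0.2796]
tool_rot: [0.981, 0.193, -0.002, -0.005]
force: [-3.0, 10.8, 5.0]
finger_gap: 0.003
```

```bash
python3 -c "
from h import *
loc()"
```

```text
t 10.3167 p,q,z mm [-89.4486 110.5983 279.6134] toolx deg off -0.023460676590189723 tilt -0.9999495147828159 F p,q,z 1.3039449356673831 -11.10067109508669 4.963500712640862 q [-0.542   0.534   1.2772  0.0049  1.3393  0.6399] 0.003215029669972683
```

At the end stop: the TCP has stopped moving and the force has risen to 11 N. Back off, rise and check.

Request:
send_rows --motion '[{"gripper": 0, "travel": [0, -10, 0], "rotation": [0, 0, 0]}, {"gripper": 0, "travel": [0, -10, 0], "rotation": [0, 0, 0]}, {"gripper": 0, "travel": [0, 0, -25], "rotation": [0, 0, 0]}, {"gripper": 0, "travel": [0, 0, -35], "rotation": [0, 0, 0]}, {"gripper": 0, "travel": [0, 0, -35], "rotation": [0, 0, 0]}, {"gripper": 0, "travel": [-35, 0, 0], "rotation": [0, 0, 0]}, {"gripper": 0, "travel": [-35, 0, 0], "rotation": [0, 0, 0]}, {"gripper": 0, "travel": [-35, 0, 0], "rotation": [0, 0, 0]}, {"gripper": 0, "travel": [-35, 0, 0], "rotation": [0, 0, 0]}, {"gripper": 0, "travel": [0, 0, 0], "rotation": [0, 0, 0]}, {"gripper": 0, "travel": [0, 0, 0], "rotation": [0, 0, 0]}]'

```text
t: 11.23
tcp_pos: [0.4781, -0.2785, 0.3752]
tool_rot: [0.982, 0.191, 0.0, 0.001]
force: [1.5, -0.1, -0.3]
finger_gap: -0.003
```

```bash
python3 -c "
from h import *
loc()
t=manip.snapshot('top');s=manip.snapshot('side')
a=cv2.resize(t[120:300,370:560],(400,380),interpolation=2); b=cv2.resize(s[200:380,200:390],(400,380),interpolation=2)
cv2.imwrite('pics/b6.png',np.hstack([a,b])[:,:,::-1])"
```

```text
t 11.2333 p,q,z mm [-230.9565   95.4727  375.1698] toolx deg off -0.2576932964160711 tilt -0.9999986577850943 F p,q,z 1.3464411162529144 0.6295642024251726 -0.2712506635755514 q [-0.7291  0.2911  1.4142 -0.0007  1.4348  0.4581] -0.002977762723521561
```

View pics/b6.png

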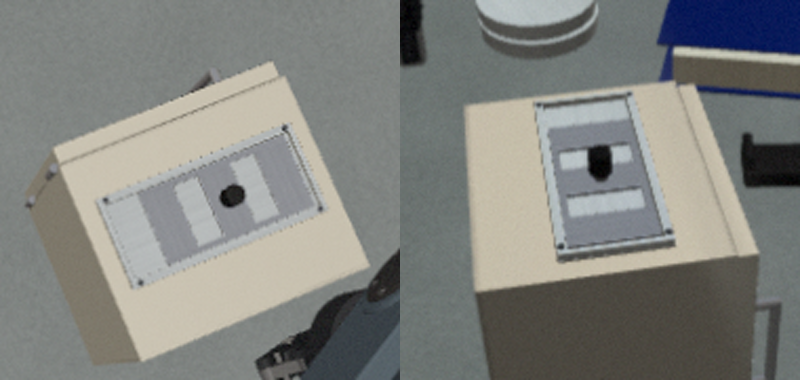

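Both views show the door flush with an even seam. The shutter is against its right-hand end of the frame, with no slot visible and the knob at (232,195). The arm is clear of everything.

```bash
python3 -c "
from station import manip
manip.sign_off()"
```

```text
the job is handed in; nothing more can be done
```

The cabinet is closed up: I pushed the door shut first, then slid the roof vent shut, and handed the job in at about 11 s of the 53 s allowed.

- **Door:** I pushed it shut from its outer face with closed fingers. The catch resisted with at least 5 N, then the force dropped to zero as it snapped over. A firmer press (about 9 N) at the shut position moved it no further. The last pictures show it flush, with an even seam.
- **Vent:** I pushed the knob along until the shutter stopped against its end stop, where the force rose to 11 N with no more movement. The last pictures show all three slots covered.
- **Everything else:** The arm touched only the door and the knob, and ended clear of everything. The tins, binder and tape stand look undisturbed in the pictures. I did not measure their positions before and after.
- **Disagreement with the brief:** It gives the cabinet's yaw as -1.6 to -1.1 rad, with the hinge at the front edge nearest the robot. Both cameras showed a yaw of about -2.75 rad, with the front facing away from the robot. I worked from the measured pose, and the door and vent contacts fitted it. No other check failed.

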